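Load a row of glaze test tiles into the kiln rack in order

TASK

Move the four glazed test tiles from the wooden drying rack to the stone-grey kiln rack in the same order, so that the firing log can be read off it: the tile next to the drying rack's red end goes in the bay next to the kiln rack's three cones, and so on, one tile to a bay. Lay each tile flat between the pins, glazed face up, lengthwise along the rack and centred across it, and leave the pots behind the tiles standing where they are.

Things in the scene. Friction and masses are not known exactly. Their poses are not given: they have to be found in the camera images.
- dark_red_tile: glaze test tile with a dark brick-red top face and a red-brown clay body, 62 x 46 x 8 mm, 45 g; origin at the centre of its underside, x along its 62 mm side, y along its 46 mm side, z up out of the glazed face. It starts flat, glaze up, on the drying rack, its 62 mm side along the row, 100 mm in front of its own pot (within 5 mm across and 2 mm along the row).
- pink_tile: glaze test tile with a pink top face and a red-brown clay body, 62 x 46 x 8 mm, 45 g; origin at the centre of its underside, x along its 62 mm side, y along its 46 mm side, z up out of the glazed face. It starts flat, glaze up, on the drying rack, its 62 mm side along the row, 100 mm in front of its own pot (within 5 mm across and 2 mm along the row).
- blue_tile: glaze test tile with a blue top face and a red-brown clay body, 62 x 46 x 8 mm, 45 g; origin at the centre of its underside, x along its 62 mm side, y along its 46 mm side, z up out of the glazed face. It starts flat, glaze up, on the drying rack, its 62 mm side along the row, 100 mm in front of its own pot (within 5 mm across and 2 mm along the row).
- grey_tile: glaze test tile with a pale grey-green top face and a red-brown clay body, 62 x 46 x 8 mm, 45 g; origin at the centre of its underside, x along its 62 mm side, y along its 46 mm side, z up out of the glazed face. It starts flat, glaze up, on the drying rack, its 62 mm side along the row, 100 mm in front of its own pot (within 5 mm across and 2 mm along the row).
- red_bottle: squat red bottle with a white cap, 49 mm across, 70 mm high, origin at the centre of its underside on the table: the pot that the dark red tile was dipped in. It stands loose 100 mm behind that tile, in the drying rack's +x direction. Stays where it is.
- cream_cup: open pale cream-grey cup, 70 mm across, 70 mm high, origin at the centre of its underside on the table: the pot that the pink tile was dipped in. It stands loose 100 mm behind that tile, in the drying rack's +x direction. Stays where it is.
- blue_bottle: squat blue bottle with a white cap, 49 mm across, 70 mm high, origin at the centre of its underside on the table: the pot that the blue tile was dipped in. It stands loose 100 mm behind that tile, in the drying rack's +x direction. Stays where it is.
- olive_jar: low olive-green jar with a paler lid, 62 mm across, 62 mm high, origin at the centre of its underside on the table: the pot that the grey tile was dipped in. It stands loose 100 mm behind that tile, in the drying rack's +x direction. Stays where it is.
- drying_rack: fixed wooden rack, 339 mm long in y; origin on the table under its middle, +x towards the pots. Two rails, together 28 mm wide, tops 50 mm up; tiles overhang them 9 mm on each long side, so fingers can straddle. Places at x 0, y -117, -39, 39, 117 mm, parted by 7 mm dowels 14 mm above the rails. End boards 56 mm wide, 58 high, that at -y painted red.
- kiln_rack: fixed stone-grey cast rack, 26 mm wide; origin on the table under the row's middle, y along it, flat top (seat) 50 mm up. Bays at x 0, y 117 (by the cones), 39, -39, -117 mm. Pairs of tapered pins (14 mm high, 8 mm thick at foot, 3 at tip) at x +-8, y -156, -78, 0, 78, 156 mm leave 70 mm per bay. Feet up to 64 mm wide, 10 high. Three slim cones in a terracotta pad at y 180 mm, tops 66 mm up.

How it is judged (in metres and radians):
At the end, for the whole second after the job is handed in: Each tile lies in the bay that counts from the cones as its pot counts from the red end: within 9 mm along and 12 mm across, underside within 4 mm of the seat, level within 0.08 rad, glaze up, long side within 0.2 rad of the rack's length; released and at rest (((y of red_bottle in the frame of drying_rack between -0.152 and -0.082 m and y of dark_red_tile in the frame of kiln_rack between 0.108 and 0.126 m) or (y of red_bottle in the frame of drying_rack between -0.074 and -0.004 m and y of dark_red_tile in the frame of kiln_rack between 0.03 and 0.048 m) or (y of red_bottle in the frame of drying_rack between 0.004 and 0.074 m and y of dark_red_tile in the frame of kiln_rack between -0.048 and -0.03 m) or (y of red_bottle in the frame of drying_rack between 0.082 and 0.152 m and y of dark_red_tile in the frame of kiln_rack between -0.126 and -0.108 m)) and x of dark_red_tile in the frame of kiln_rack between -0.012 and 0.012 m and z of dark_red_tile in the frame of kiln_rack between 0.046 and 0.054 m and angle between each of dark_red_tile, pink_tile, blue_tile, grey_tile's own z axis and vertical below 0.08 rad and angle between the x axis of each of dark_red_tile, pink_tile, blue_tile, grey_tile and the y axis of kiln_rack, either way round below 0.2 rad and linear speed of each of dark_red_tile, pink_tile, blue_tile, grey_tile below 0.02 m/s and contact force between each of dark_red_tile, pink_tile, blue_tile, grey_tile and the fingers below 0.1 N and ((y of cream_cup in the frame of drying_rack between -0.152 and -0.082 m and y of pink_tile in the frame of kiln_rack between 0.108 and 0.126 m) or (y of cream_cup in the frame of drying_rack between -0.074 and -0.004 m and y of pink_tile in the frame of kiln_rack between 0.03 and 0.048 m) or (y of cream_cup in the frame of drying_rack between 0.004 and 0.074 m and y of pink_tile in the frame of kiln_rack between -0.048 and -0.03 m) or (y of cream_cup in the frame of drying_rack between 0.082 and 0.152 m and y of pink_tile in the frame of kiln_rack between -0.126 and -0.108 m)) and x of pink_tile in the frame of kiln_rack between -0.012 and 0.012 m and z of pink_tile in the frame of kiln_rack between 0.046 and 0.054 m and ((y of blue_bottle in the frame of drying_rack between -0.152 and -0.082 m and y of blue_tile in the frame of kiln_rack between 0.108 and 0.126 m) or (y of blue_bottle in the frame of drying_rack between -0.074 and -0.004 m and y of blue_tile in the frame of kiln_rack between 0.03 and 0.048 m) or (y of blue_bottle in the frame of drying_rack between 0.004 and 0.074 m and y of blue_tile in the frame of kiln_rack between -0.048 and -0.03 m) or (y of blue_bottle in the frame of drying_rack between 0.082 and 0.152 m and y of blue_tile in the frame of kiln_rack between -0.126 and -0.108 m)) and x of blue_tile in the frame of kiln_rack between -0.012 and 0.012 m and z of blue_tile in the frame of kiln_rack between 0.046 and 0.054 m and ((y of olive_jar in the frame of drying_rack between -0.152 and -0.082 m and y of grey_tile in the frame of kiln_rack between 0.108 and 0.126 m) or (y of olive_jar in the frame of drying_rack between -0.074 and -0.004 m and y of grey_tile in the frame of kiln_rack between 0.03 and 0.048 m) or (y of olive_jar in the frame of drying_rack between 0.004 and 0.074 m and y of grey_tile in the frame of kiln_rack between -0.048 and -0.03 m) or (y of olive_jar in the frame of drying_rack between 0.082 and 0.152 m and y of grey_tile in the frame of kiln_rack between -0.126 and -0.108 m)) and x of grey_tile in the frame of kiln_rack between -0.012 and 0.012 m and z of grey_tile in the frame of kiln_rack between 0.046 and 0.054 m); the robot touches nothing.
It fails at once if the red bottle is shifted by more than 20 mm or knocked over (distance of red_bottle from where it was at the start of the episode above 0.02 m or angle between red_bottle's own z axis and vertical above 0.5 rad).
It fails at once if the cream cup is shifted by more than 20 mm or knocked over (distance of cream_cup from where it was at the start of the episode above 0.02 m or angle between cream_cup's own z axis and vertical above 0.5 rad).
It fails at once if the blue bottle is shifted by more than 20 mm or knocked over (distance of blue_bottle from where it was at the start of the episode above 0.02 m or angle between blue_bottle's own z axis and vertical above 0.5 rad).
It fails at once if the olive jar is shifted by more than 20 mm or knocked over (distance of olive_jar from where it was at the start of the episode above 0.02 m or angle between olive_jar's own z axis and vertical above 0.5 rad).
It also fails if it takes over 96 s, if anything falls off the work surface, if the arm or the gripper's body presses on something with over 40 N, if the wrist force passes 120 N, or if a joint passes its speed limit or range.

ROBOT

A 6-joint arm with a two-finger parallel gripper is mounted at the origin on the work surface; the furniture and walls round the work are solid. World frame = base frame: x ahead of the robot, y to its left, z up, the work surface at z = 0. Lengths are in m, angles in degrees, forces in N, time in s.
With the tool pointing down it reaches from about 0.425 to 0.95 m from the base axis. Payload 3.5 kg.
Tool frame: the origin (TCP) lies at the very end of the fingers, on their centre line; the grasp point (between the pads) lies 19 mm behind it (ctrl.pinch_z is the distance from the TCP to the grasp point, in m); z points along the fingers, y is the line along which they close (so a half turn about z gives the same grasp; the last joint's range is limited). The gripper opens to 85 mm and grips with 20 to 120 N. Pads are 22 mm wide; open, the fingers measure 114 mm over their backs; the gripper's body (76 mm by 85 mm) begins 54 mm behind the grasp point. The pads swing forward as they close: fully open they stand 13 mm farther back than shut.
Start: joints at [-80.73, 16.404, 90.338, -0, 73.258, -8.594], TCP at [0.207, -0.642, 0.231] pointing down, gripper open.
Joint ranges: [-158.93, 158.93], [-51.34, 127.21], [12.03, 142.37], [-87.48, 267.48], [13.55, 161.25], [-162.69, 162.69]. Speed limits (degrees/s): [159.86, 159.86, 180, 180, 180, 180].

INTERFACE

Orientations are given as [roll, pitch, yaw] about the fixed x, y, z axes, in that order (R = Rz(yaw) Ry(pitch) Rx(roll)).
In Python, from plant import ctrl, eyes, ticket gives the robot as it stands. The module is installed in compiled form; this text tells all that it offers.
- The arm moves only by the tool send_rows, never from a script. Its argument "targets" is a list of rows, each a list of 3 entries, a list of its own where there are three numbers: the shift along the world's x, y, z in units of 0.05 m (1.0 is 0.05 m), then the turn about the world's z in units of 4 degrees (1.0 is 4 degrees), then the closure, from -1 (fully open) to 1 (shut), so that 0 is half open. In form: [[[tx, ty, tz], roll, hand], ...]. A call has exactly 10 rows; each row shifts and turns the commanded pose from where the row before left it; what a row does not reach is not made up. A row lasts 1/8 s, in which the tool goes at most 62.5 mm and 10.7 degrees, less where a joint would pass 70% of its speed; a pose out of reach is approached as far as the arm can. A call with a number of a shift or a turn outside -1 to 1 is refused whole. A call with a gripper value outside its range is refused whole. The fingers move at their own pace and stop on an object; "squeeze" is the grip in N (left out, the last holds). Time passes only in rows, so rows that do not move let the fingers close, or fill a call up. It gives the time, the measured TCP pose, the force, the opening and the grip force at its end, in the units of the state.
- ctrl.state(): the state, without advancing time (a new reading comes with each control period).
- eyes.grab_frame(name): name is "scene" or "top"; returns a dict with "frame" (384x512x3 uint8, blue, green, red), "range_z" (384x512 float32, m along the optical axis (not along the pixel's ray), 0 where there is no reading), "camera_matrix" (3x3 intrinsics, pixels), "eye" and "rotation" of the camera in the world. Camera axes: x right, y down, z forward; pixel columns grow to the right and rows downward; lengths in m; the calibration is good to about 2 mm. A picture is of the moment at which its call begins.
- ticket.close_job(): hands the job in; it is judged then, once.
The state is a dict: "time_s": time; "joint_pos": joint angles; "joint_vel": joint speeds; "tau": joint torques, N m; "tool_pos": TCP position; "tool_rot": TCP orientation; "wrist_force": force on the tool from outside, world axes, zero at the start; "ft_torque": the same for the moment, N m; "grip_width": opening from 0.0 (shut) to 1.0 (fully open); "grasp_force": force on a finger pad.
Only numpy, scipy, OpenCV 4.12 (cv2) and the standard library are available. Lean on these libraries where they do the work, as an engineer would, in place of code of your own. Each camera call takes 0.05 s, during which the arm holds its last target. There are 200 camera calls.

## Working session

There is one attempt and no reset: what is moved stays moved. The work goes in short steps, Python scripts to look and compute and a tool call to move; the robot and the scene stay as the last step left them, time stands still between calls to the robot, and variables do not carry over. Pictures are saved under pics/ and viewed, at most 14 in all, crops included, and the job is handed in when it is done.

Besides the shell and the picture viewer there is one more tool, called by a JSON object that holds its "api" and its "payload". send_rows: Moves the arm, as the interface text tells. Shifts and turns lie within -1 to 1; 1 stands for 0.05 m of shift or 4 degrees of turn. Its arguments: {"type":"object","properties":{"targets":{"type":"array","items":{"type":"array"}},"squeeze":{"type":"number"}},"required":["targets"]}

```bash
mkdir -p pics; cat > h.py <<'E'
import numpy as np, cv2
from plant import ctrl, eyes, ticket
def grab(n):
    f=eyes.grab_frame(n); K=np.array(f["camera_matrix"]); z=f["range_z"]
    v,u=np.mgrid[:z.shape[0],:z.shape[1]]
    c=np.stack([(u-K[0,2])/K[0,0]*z,(v-K[1,2])/K[1,1]*z,z],-1)
    P=c@np.array(f["rotation"]).T+np.array(f["eye"]); P[z==0]=np.nan
    return f,P
E
python3 - <<'E'
from h import *
for n in("scene","top"):
    f,P=grab(n); cv2.imwrite(f"pics/{n}0.png",f["frame"]); np.savez(f"{n}0.npz",P=P,I=f["frame"])
    print(n,f["eye"],np.round(f["rotation"],3).tolist())
print(ctrl.state(),ctrl.pinch_z)
E
```

```text
Traceback (most recent call last):
  File "h.py", line 7, in grab
    P=c@np.array(f["rotation"]).T+np.array(f["eye"]); P[z==0]=np.nan
      ~~~~~~~~~~~~~~~~~~~~~~~~~~~^~~~~~~~~~~~~~~~~~~
ValueError: operands could not be broadcast together with shapes (384,512) (3,)
```

The rotation has 3 numbers, so by the interface text it should be [roll, pitch, yaw] in degrees.

```bash
sed -i 's/^import numpy.*/&\nfrom scipy.spatial.transform import Rotation as Ro/; s/np.array(f\["rotation"\]).T/Ro.from_euler("xyz",f["rotation"],degrees=True).as_matrix().T/' h.py
python3 - <<'E'
from h import *
for n in("scene","top"):
    f,P=grab(n); cv2.imwrite(f"pics/{n}0.png",f["frame"]); np.savez(f"{n}0.npz",P=P,I=f["frame"])
    print(n,f["eye"],f["rotation"],np.nanmedian(P[...,2]),P[190,256])
print(ctrl.state(),ctrl.pinch_z)
E
```

```text
scene [-0.60128697 -0.84992291  0.68441374] [-114.42112585    1.27405184  -54.14198983] 0.04703215967083746 [ 0.64901986  0.05767032 -0.00089193]
top [ 0.38791103 -0.02675943  1.26500979] [-174.14504991   -0.9268937   -91.4269476 ] 0.0020498509335699078 [ 0.51743977 -0.05410818 -0.00115438]
{'time_s': 0.15, 'joint_pos': array([-8.07264228e+01,  1.64436706e+01,  9.04034855e+01, -1.29474637e-03,
        7.32588138e+01, -8.59518542e+00]), 'joint_vel': array([ 0.1031771 , -0.14640335, -0.23915738, -0.06447453, -0.1701584 ,
        0.0785847 ]), 'tau': array([ 5.60497647e-04, -4.06604218e+01, -2.93141091e+01, -1.74618576e-04,
        3.98978766e-03, -4.11159160e-07]), 'tool_pos': array([ 0.2070458 , -0.6419235 ,  0.23024347]), 'tool_rot': array([-1.79895035e+02, -1.46121635e-02,  1.78691233e+01]), 'wrist_force': array([ 1.34955965,  0.20602112, -0.40305236]), 'ft_torque': array([ 0.02876812, -0.01360286,  0.01211235]), 'grasp_force': 0.0, 'grip_width': 0.9984740176355632} 0.0187
```

View pics/top0.png

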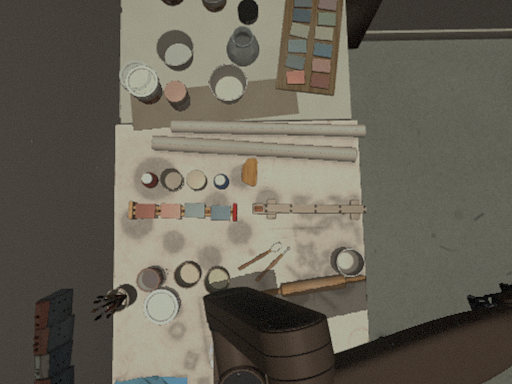

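View pics/scene0.png

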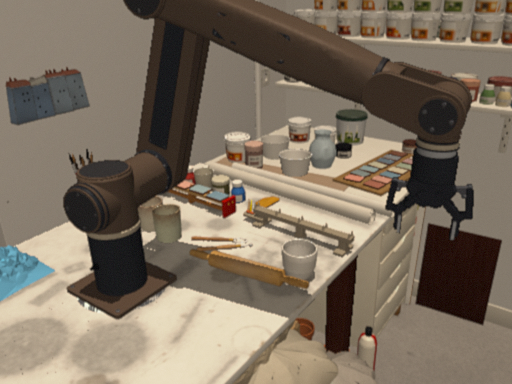

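```bash
python3 - <<'E'
from h import *
I=np.load("top0.npz")["I"]
a=cv2.resize(I[160:225,120:245],None,fx=6,fy=6,interpolation=cv2.INTER_CUBIC)
b=cv2.resize(np.load("scene0.npz")["I"][160:260,165:365],None,fx=3.75,fy=2.2,interpolation=cv2.INTER_CUBIC)
b=cv2.resize(b,(750,210))
cv2.imwrite("pics/c1.png",np.vstack([cv2.convertScaleAbs(a,alpha=1.5),cv2.convertScaleAbs(b,alpha=1.3)]))
P=np.load("top0.npz")["P"]
np.set_printoptions(linewidth=220,precision=3,suppress=True)
for c in (145,171,195,221): print(c,I[212,c-2:c+3].mean(0),P[212,c])
for c in (149,173,196,221): print(c,I[179:182,c-1:c+2].mean((0,1)),P[180,c])
# heights over rack areas
Z=P[...,2]
print((Z[200:224:1,125:245:3]*1000).round().tolist()[8:17:2])
E
```

```text
145 [ 81.2  98.  142. ] [0.45  0.296 0.057]
171 [117.  138.  172.2] [0.449 0.216 0.053]
195 [135.2 144.6 136.6] [0.446 0.139 0.064]
221 [126.8 127.2 114.6] [0.445 0.059 0.05 ]
149 [171.778 177.889 176.   ] [0.55  0.281 0.068]
173 [119.    139.    150.667] [0.554 0.215 0.021]
196 [137.889 162.667 174.444] [0.547 0.135 0.061]
221 [159.778 178.556 174.889] [0.544 0.056 0.072]
[[2.0, 61.0, 59.0, 47.0, 58.0, 60.0, 55.0, 57.0, 57.0, 55.0, 47.0, 49.0, 57.0, 55.0, 55.0, 61.0, 55.0, 56.0, 59.0, 53.0, 59.0, 56.0, 51.0, 61.0, 54.0, 55.0, 58.0, 50.0, 53.0, 55.0, 57.0, 58.0, 61.0, 54.0, 56.0, 50.0, 57.0, 59.0, 2.0, -3.0], [-2.0, 56.0, 56.0, 33.0, 59.0, 58.0, 62.0, 59.0, 54.0, 58.0, 20.0, 58.0, 57.0, 57.0, 58.0, 60.0, 55.0, 56.0, 57.0, 63.0, 59.0, 58.0, 57.0, 59.0, 53.0, 55.0, 57.0, 48.0, 51.0, 57.0, 59.0, 55.0, 58.0, 59.0, 55.0, 49.0, 58.0, 58.0, 2.0, 3.0], [0.0, 55.0, 60.0, 47.0, nan, 55.0, 56.0, 55.0, 58.0, 58.0, 54.0, 48.0, 58.0, 55.0, 57.0, 56.0, 56.0, 56.0, 56.0, 63.0, 56.0, 54.0, 59.0, 61.0, 60.0, 58.0, 58.0, 61.0, 23.0, 56.0, 58.0, 61.0, 50.0, 54.0, 58.0, 18.0, 56.0, 50.0, -1.0, -5.0], [1.0, 54.0, 59.0, 56.0, 57.0, 59.0, 59.0, 55.0, 58.0, 54.0, 50.0, 49.0, 59.0, 57.0, 55.0, 54.0, 58.0, 50.0, 54.0, 48.0, 61.0, 53.0, 61.0, 58.0, 56.0, 58.0, 57.0, 46.0, 51.0, 57.0, 60.0, 56.0, 54.0, 55.0, 60.0, 51.0, 55.0, 44.0, -4.0, -1.0], [-3.0, 56.0, 56.0, 29.0, 62.0, 53.0, 57.0, 55.0, 63.0, 54.0, -6.0, -2.0, 53.0, 56.0, 56.0, 58.0, 57.0, 52.0, 59.0, -4.0, 55.0, 57.0, 56.0, 54.0, 53.0, 62.0, 54.0, 46.0, 46.0, 58.0, 56.0, 58.0, 60.0, 56.0, 54.0, 53.0, 58.0, 38.0, -0.0, 5.0]]
```

View pics/c1.png

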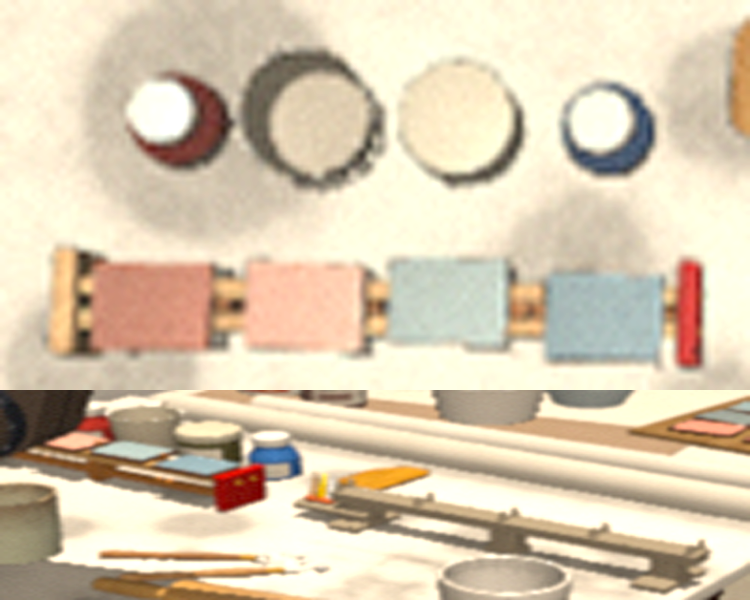

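```bash
cat >> h.py <<'E'
def rect(f,z,x0,x1,y0,y1,mm=0.5):
    """ortho image of plane z: rows from x1 down to x0, cols from y1 down to y0"""
    K=np.array(f["camera_matrix"]);R=Ro.from_euler("xyz",f["rotation"],degrees=True).as_matrix()
    xs=np.arange(x1,x0,-mm/1000);ys=np.arange(y1,y0,-mm/1000)
    X,Y=np.meshgrid(xs,ys,indexing="ij")
    c=(np.stack([X,Y,0*X+z],-1)-np.array(f["eye"]))@R
    p=c@K.T
    m=(p[...,:2]/p[...,2:]).astype(np.float32)
    return cv2.remap(f["frame"],m[...,0],m[...,1],cv2.INTER_CUBIC)
E
python3 - <<'E'
from h import *
np.set_printoptions(linewidth=220,precision=4,suppress=True)
f,P=grab("top"); g,Q=grab("scene")
# tile rects, z=.058
A=rect(f,.058,.40,.50,-.02,.36); hsv=cv2.cvtColor(A,cv2.COLOR_BGR2LAB)
for n,yc in (("blue",.059),("grey",.139),("pink",.216),("dred",.296)):
    c=int((.36-yc)/.0005); r=int((.5-.446)/.0005)
    L=hsv.astype(float); ref=np.median(L[r-15:r+15,c-25:c+25],(0,1))
    m=(np.linalg.norm((L-ref)*[.6,1,1],axis=2)<16).astype(np.uint8)
    m=cv2.morphologyEx(m,cv2.MORPH_OPEN,np.ones((9,9)))
    k,lab,st,ce=cv2.connectedComponentsWithStats(m); i=lab[r,c]
    b=cv2.minAreaRect(np.argwhere(lab==i)[:,::-1].astype(np.float32))
    print(n,"x",.5-b[0][1]*.0005,"y",.36-b[0][0]*.0005,np.array(b[1])*.5,b[2],"mean",.5-ce[i][1]*.0005,.36-ce[i][0]*.0005,st[i])
# kiln top
for nm,p in (("top",P),("scene",Q)):
    s=p[(p[...,2]>.043)&(p[...,2]<.058)&(p[...,0]>.41)&(p[...,0]<.5)&(p[...,1]<-.03)&(p[...,1]>-.45)]
    l=np.polyfit(s[:,1],s[:,0],1); print(nm,len(s),"x=a*y+b",l,s[:,1].min(),s[:,1].max(),s[:,2].mean())
k=.5
B=rect(f,.05,.40,.50,-.40,0.0); C=rect(g,.05,.40,.50,-.40,0.0)
D=rect(g,.058,.40,.50,-.02,.36)
pad=lambda a:cv2.copyMakeBorder(a,0,0,0,800-a.shape[1],cv2.BORDER_CONSTANT)
cv2.imwrite("pics/r1.png",cv2.resize(np.vstack([B,C,pad(D)]),(800,600)))
E
```

```text
blue x 0.46117172622680663 y 0.10102426147460936 [146.0913  82.0856] 2.694284439086914 mean 0.4567056867690897 0.09365553444491764 [  371     0   294   167 30527]
grey x 0.45025000762939454 y 0.07900003051757809 [197.   99.5] -0.0 mean 0.4550626755836213 0.08272469731248289 [  365     0   395   200 40223]
pink x 0.46325 y 0.25225 [ 73.5 131.5] 90.0 mean 0.46831925276920283 0.23846844924641364 [   84     0   264   148 22028]
dred x 0.45423099517822263 y 0.29478717041015623 [67.0961 46.8967] 1.5275253057479858 mean 0.45437599722511274 0.2959298907388137 [   63    44   135    96 11532]
top 814 x=a*y+b [0.0346 0.4563] -0.398515890456259 -0.04841362020356843 0.04948668776772881
scene 711 x=a*y+b [0.0405 0.4553] -0.40267684953026117 -0.04692052145726189 0.04900703330930395
```

View pics/r1.png

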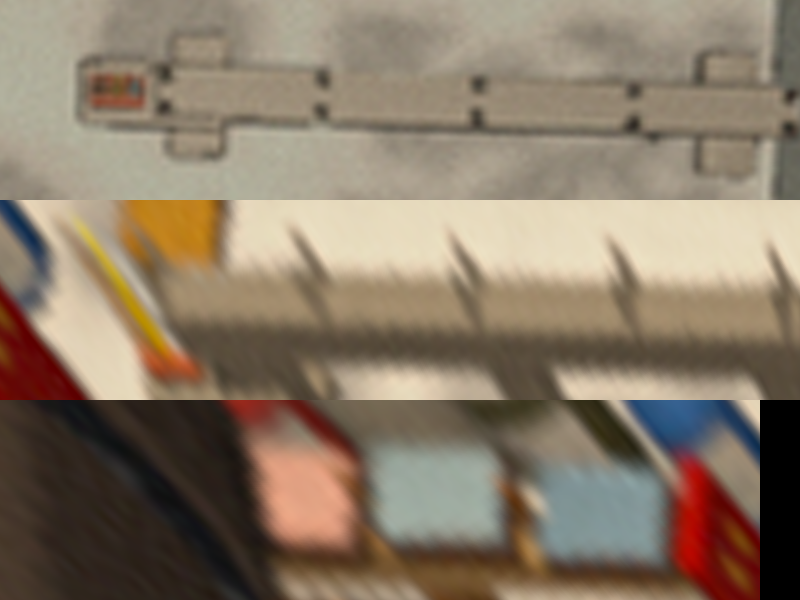

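{"api": "send_rows", "payload": {"targets": [[[1,0.4,0],1,-0.4],[[1,0.4,0],1,-0.4],[[0.5,0.6,0],1,-0.4],[[0.5,0.8,0],1,-0.4],[[0.5,0.8,0],1,-0.4],[[0.5,0.8,0],1,-0.4],[[0.5,0.8,0],1,-0.4],[[0.3,0.8,0],1,-0.4],[[0,1,0],1,-0.4],[[0,1,0],1,-0.4]]}}

```text
time_s: 1.5
tool_pos: [0.4471, -0.2708, 0.2312]
tool_rot: [-180.0, -0.0, 58.0]
wrist_force: [0.2, -0.5, 0.4]
grip_width: 0.702
grasp_force: 0.0
```

The top rectified panel shows the kiln pin pairs at columns 163, 321, 477, 633 and 790, with the cones to their left at about 115. That puts the row's centre at about (0.4486, -0.2372), turned about -2.1°. From the crop, the tiles from the red end are blue, grey, pink, dark red, and the pots behind them match. Next I'll refine the tile centres.

```bash
python3 - <<'E'
from h import *
np.set_printoptions(linewidth=220,precision=4,suppress=True)
f,P=grab("top"); f["frame"]=np.load("top0.npz")["I"]
A=rect(f,.058,.39,.51,-.02,.36); L=cv2.cvtColor(A,cv2.COLOR_BGR2LAB).astype(float)
from scipy.optimize import minimize
gx=np.hypot(cv2.Sobel(L,cv2.CV_64F,1,0).sum(2)*0,0)
ed=sum(np.hypot(cv2.Sobel(cv2.GaussianBlur(L[...,i],(0,0),2),cv2.CV_64F,1,0),cv2.Sobel(cv2.GaussianBlur(L[...,i],(0,0),2),cv2.CV_64F,0,1)) for i in range(3))
t=np.linspace(-1,1,60)
box=np.vstack([np.c_[t*31,0*t+23],np.c_[t*31,0*t-23],np.c_[0*t+31,t*23],np.c_[0*t-31,t*23]])/1000 #along y, x
def sc(yc,xc,a):
    y=yc+box[:,0]*np.cos(a)+box[:,1]*np.sin(a); x=xc-box[:,0]*np.sin(a)+box[:,1]*np.cos(a)
    c=((.36-y)/.0005).astype(int).clip(0,759); r=((.51-x)/.0005).astype(int).clip(0,239)
    return ed[r,c].mean()
for n,yc in (("blue",.059),("grey",.139),("pink",.216),("dred",.296)):
    best=max((sc(yc+dy/1000,.448+dx/1000,a),yc+dy/1000,.448+dx/1000,np.degrees(a)) for dy in np.arange(-8,9,.5) for dx in np.arange(-12,12,.5) for a in np.radians(np.arange(-5,5.1,1)))
    print(n,np.array(best))
out=cv2.resize(A,(760,240))
cv2.imwrite("pics/t1.png",out)
E
```

```text
blue [46.5909  0.054   0.4415 -2.    ]
grey [43.1273  0.143   0.4515 -5.    ]
pink [44.1643  0.218   0.452   0.    ]
dred [54.597   0.2975  0.454  -1.    ]
```

View pics/t1.png

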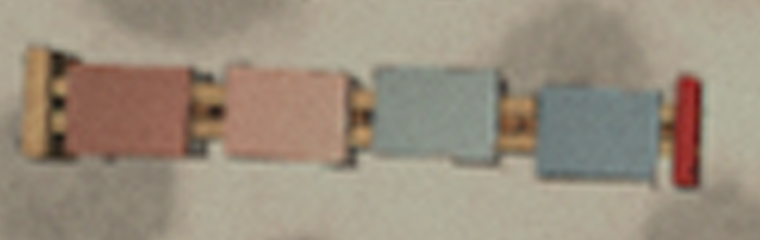

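{"api": "send_rows", "payload": {"targets": [[[0,1,0],1,-0.4],[[0,1,0],1,-0.4],[[0,1,0],1,-0.4],[[0,1,0],1,-0.4],[[0,1,0],1,-0.4],[[0,0.6,0],1,-0.4],[[0,0.6,0],1,-0.4],[[0,0.4,-0.5],0.5,-0.4],[[0,0,-1],0,-0.4],[[0,0,-0.4],0,-0.4]]}}

```text
time_s: 2.8
tool_pos: [0.4452, 0.058, 0.1334]
tool_rot: [-179.7, -0.0, 87.9]
wrist_force: [-0.1, -1.1, -0.6]
grip_width: 0.7
grasp_force: 0.0
```

The tile centres in this view (column, row) are blue (600, 133), grey (436, 112), pink (288, 113) and dark red (130, 110). In world coordinates those are about (0.4435, 0.060), (0.454, 0.142), (0.4535, 0.216) and (0.455, 0.295). I'll grasp blue first.

{"api": "send_rows", "payload": {"targets": [[[-0.03,0.04,-0.8],0,-0.4],[[0,0,-0.7],0,-0.4],[[0,0,-0.4],0,-0.4],[[0,0,-0.15],0,-0.4],[[0,0,0],0,-0.4],[[0,0,0],0,0.3],[[0,0,0],0,0.3],[[0,0,0],0,0.3],[[0,0,0],0,0.3],[[0,0,0],0,0.3]], "squeeze": 25}}

```text
time_s: 4.05
tool_pos: [0.4467, 0.0595, 0.035]
tool_rot: [179.9, 0.0, 87.9]
wrist_force: [-0.2, 0.4, 5.4]
grip_width: 0.53
grasp_force: 26.4
```

```bash
python3 -c "
from h import *
print(ctrl.pinch_z,ctrl.state()['tool_pos'])
g,Q=grab('scene'); cv2.imwrite('pics/s2.png',cv2.resize(g['frame'][150:250,150:300],None,fx=5,fy=5,interpolation=2))"
```

```text
0.0187 [0.44665543 0.05948371 0.03495144]
```

View pics/s2.png

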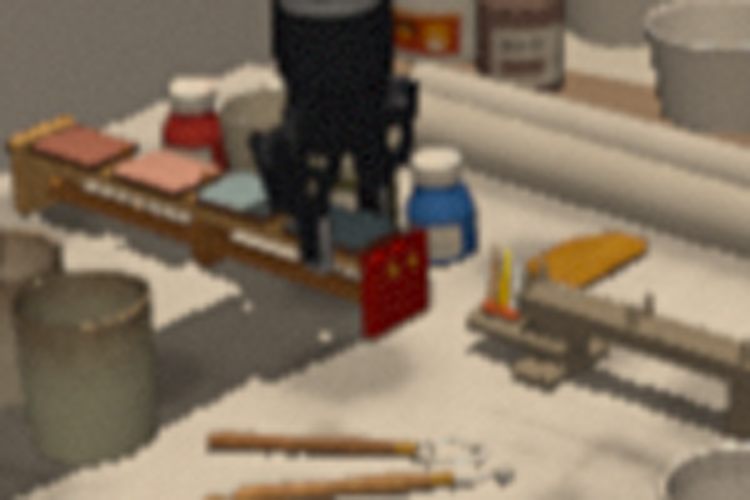

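The gripper straddles the blue tile between the dowels, with the opening at 0.53 (about 45 mm), and the bottle is clear. I'll lift and carry it over.

{"api": "send_rows", "payload": {"targets": [[[0,0,0.3],0,0.3],[[0,0,0.6],0,0.3],[[0,0,0.6],0,0.3],[[0.03,-0.4,0],0,0.3],[[0.03,-0.7,0],0,0.3],[[0.03,-0.8,0],0,0.3],[[0.04,-0.8,0],0.1,0.3],[[0,-0.6,0],0,0.3],[[0,-0.3,0],0,0.3],[[0,0,0],0,0.3]]}}

```text
time_s: 5.35
tool_pos: [0.4519, -0.1207, 0.1089]
tool_rot: [-180.0, -0.0, 88.2]
wrist_force: [0.6, 0.6, -0.4]
grip_width: 0.533
grasp_force: 25.9
```

{"api": "send_rows", "payload": {"targets": [[[0,0,-0.4],0,0.3],[[0,0,-0.4],0,0.3],[[0,0,-0.2],0,0.3],[[0,0,0],0,0.3],[[0,0,0],0,0.3],[[0,0,0],0,0.3],[[0,0,0],0,0.3],[[0,0,0],0,0.3],[[0,0,0],0,0.3],[[0,0,0],0,0.3]]}}

```text
time_s: 6.6
tool_pos: [0.4521, -0.1205, 0.0588]
tool_rot: [-180.0, -0.0, 88.3]
wrist_force: [-0.7, -0.0, -1.1]
grip_width: 0.534
grasp_force: 25.9
```

```bash
python3 -c "
from h import *
print(ctrl.state()['tool_pos'])
g,Q=grab('scene'); a=g['frame'][170:235,230:330]
f,P=grab('top'); b=f['frame'][190:230,225:325]
cv2.imwrite('pics/s3.png',np.vstack([cv2.resize(x,None,fx=5.5,fy=5.5,interpolation=2) for x in(a,b)]))"
```

```text
[ 0.45208009 -0.12046046  0.05881473]
```

View pics/s3.png

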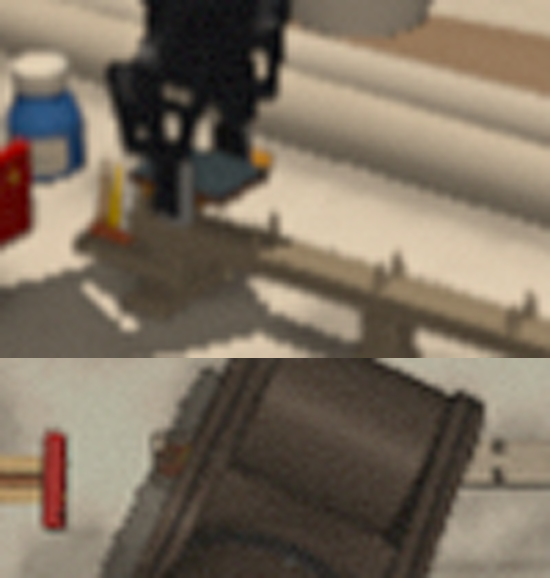

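```bash
cat >> h.py <<'E'
def proj(f,p):
    R=Ro.from_euler("xyz",f["rotation"],degrees=True).as_matrix()
    q=(np.atleast_2d(p)-np.array(f["eye"]))@R@np.array(f["camera_matrix"]).T
    return q[:,:2]/q[:,2:]
def tile(cx,cy,z,a=np.radians(-2)):
    u=np.array([-np.sin(a),np.cos(a)]);v=np.array([np.cos(a),np.sin(a)])
    return [[*(np.array([cx,cy])+s*.031*u+t*.023*v),z] for s,t in((1,1),(1,-1),(-1,-1),(-1,1))]
def ov(f,polys,x0,x1,y0,y1,s=6):
    im=cv2.resize(f["frame"],None,fx=s,fy=s,interpolation=2)
    for p in polys: cv2.polylines(im,[np.int32((proj(f,p)+.5)*s)],len(p)>2,(0,255,0),1)
    return im[y0*s:y1*s,x0*s:x1*s]
def pins(cx=.4486,cy=-.2372,t=.0367):
    return [[[cx+u*t+sx,cy+u,.05],[cx+u*t+sx,cy+u,.064]] for u in(-.156,-.078,0,.078,.156) for sx in(-.008,.008)]
E
python3 -c "
from h import *
g,Q=grab('scene')
cv2.imwrite('pics/s4.png',ov(g,[tile(.4521,-.1205,.0815)]+pins(),240,370,185,255))"
```

```text
(no output)
```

View pics/s4.png

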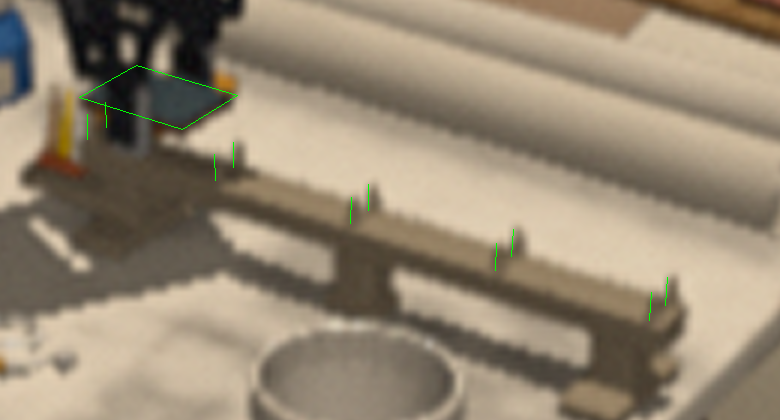

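The tile overlay matches the held tile, so the arm and scene camera agree. The real pins sit about 5 px right of the overlay, which is about +2 mm in x and -1 mm in y. I'll nudge by part of that and lower.

{"api": "send_rows", "payload": {"targets": [[[0.03,-0.02,0],0,0.3],[[0,0,-0.15],0,0.3],[[0,0,-0.15],0,0.3],[[0,0,-0.1],0,0.3],[[0,0,-0.06],0,0.3],[[0,0,0],0,0.3],[[0,0,0],0,0.3],[[0,0,0],0,0.3],[[0,0,0],0,0.3],[[0,0,0],0,0.3]]}}

```text
time_s: 8.0
tool_pos: [0.4536, -0.1214, 0.0359]
tool_rot: [180.0, 0.0, 88.3]
wrist_force: [0.1, -0.5, -1.1]
grip_width: 0.532
grasp_force: 25.9
```

{"api": "send_rows", "payload": {"targets": [[[0,0,-0.02],0,0.3],[[0,0,-0.01],0,0.3],[[0,0,0],0,0.3],[[0,0,0],0,-0.4],[[0,0,0],0,-0.4],[[0,0,0],0,-0.4],[[0,0,0.2],0,-0.4],[[0,0,0.6],0,-0.4],[[0,0,0.8],0,-0.4],[[0,0,0.2],0,-0.4]]}}

```text
time_s: 9.25
tool_pos: [0.4555, -0.1224, 0.1278]
tool_rot: [179.7, 0.2, 88.3]
wrist_force: [1.2, -0.1, 0.1]
grip_width: 0.7
grasp_force: 0.0
```

{"api": "send_rows", "payload": {"targets": [[[0,1,0],0,-0.4],[[0,1,0],0,-0.4],[[0,1,0],0,-0.4],[[0,1,0],0,-0.4],[[0,0.8,0],0,-0.4],[[0,0.45,0],0,-0.4],[[0,0,-0.7],0,-0.4],[[0,0,-0.5],0,-0.4],[[0,0,-0.0],0,-0.4],[[0,0,0],0,-0.4]]}}

```text
time_s: 10.5
tool_pos: [0.454, 0.141, 0.0648]
tool_rot: [180.0, -0.0, 88.3]
wrist_force: [0.4, 0.2, 0.6]
grip_width: 0.7
grasp_force: 0.0
```

```bash
python3 -c "
from h import *
print(ctrl.state()['tool_pos'])
g,Q=grab('scene')
cv2.imwrite('pics/s5.png',np.vstack([ov(g,[tile(.4536,-.1214,.058)],235,365,185,235),ov(g,[tile(.454,.1415,.058),tile(.4535,.216,.058)],160,290,165,215)]))"
```

```text
[0.45398932 0.14103039 0.06484383]
```

View pics/s5.png

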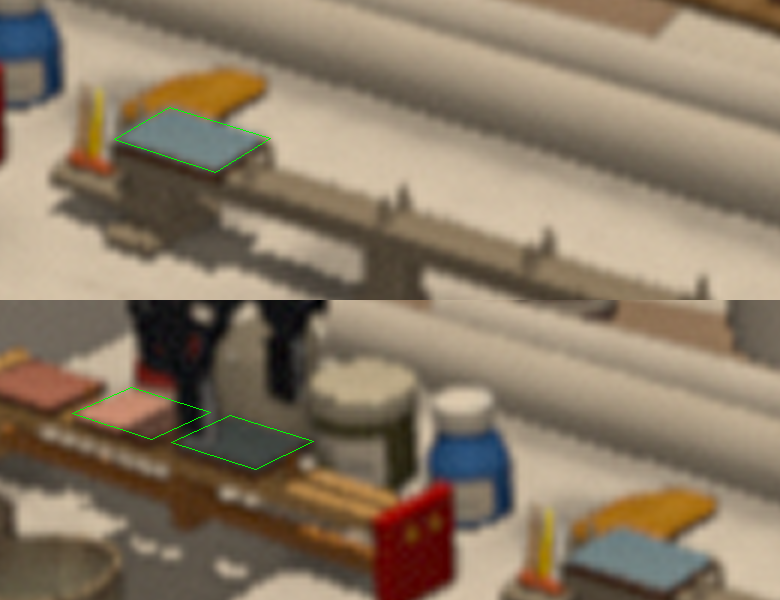

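Blue lies flat inside its overlay, and the grey and pink outlines fit their tiles. Next is grey.

{"api": "send_rows", "payload": {"targets": [[[0,0.01,-0.3],0,-0.4],[[0,0,-0.2],0,-0.4],[[0,0,-0.1],0,-0.4],[[0,0,0],0,-0.4],[[0,0,0],0,0.3],[[0,0,0],0,0.3],[[0,0,0],0,0.3],[[0,0,0],0,0.3],[[0,0,0],0,0.3],[[0,0,0],0,0.3]]}}

```text
time_s: 11.8
tool_pos: [0.4538, 0.1416, 0.0346]
tool_rot: [180.0, -0.0, 88.3]
wrist_force: [0.5, -1.0, 2.4]
grip_width: 0.533
grasp_force: 26.2
```

```bash
python3 -c "
from h import *
s=ctrl.state();print(s['tool_pos'],s['grip_width'],s['grasp_force'],s['wrist_force'])"
```

```text
[0.45380845 0.14159533 0.03455023] 0.5328000843602715 26.189309656620026 [ 0.49233691 -0.96981398  2.3615386 ]
```

{"api": "send_rows", "payload": {"targets": [[[0,0,0.3],0,0.3],[[0,0,0.6],0,0.3],[[0,0,0.6],0,0.3],[[-0.02,-0.6,0],0,0.3],[[-0.02,-1,0],0,0.3],[[-0.02,-1,0],0,0.3],[[0,-1,0],0,0.3],[[0,-1,0],0,0.3],[[0,-1,0],0,0.3],[[0,-0.8,0],0,0.3]]}}

```text
time_s: 13.05
tool_pos: [0.4505, -0.1804, 0.1103]
tool_rot: [179.9, 0.0, 88.2]
wrist_force: [-0.1, 0.0, -0.3]
grip_width: 0.531
grasp_force: 26.0
```

{"api": "send_rows", "payload": {"targets": [[[0,-0.42,0],0,0.3],[[0,0,0],0,0.3],[[0,0,-0.4],0,0.3],[[0,0,-0.4],0,0.3],[[0,0,-0.2],0,0.3],[[0,0,0],0,0.3],[[0,0,0],0,0.3],[[0,0,0],0,0.3],[[0,0,0],0,0.3],[[0,0,0],0,0.3]]}}

```text
time_s: 14.3
tool_pos: [0.4507, -0.1996, 0.0596]
tool_rot: [180.0, 0.0, 88.3]
wrist_force: [-0.4, 0.1, -0.4]
grip_width: 0.532
grasp_force: 26.0
```

```bash
python3 -c "
from h import *
p=ctrl.state()['tool_pos']; print(p)
g,Q=grab('scene')
cv2.imwrite('pics/s6.png',ov(g,[tile(p[0],p[1],p[2]+.0235)]+pins(.4496,-.2382),235,365,185,255))"
```

```text
[ 0.45070834 -0.19959982  0.05959915]
```

View pics/s6.png

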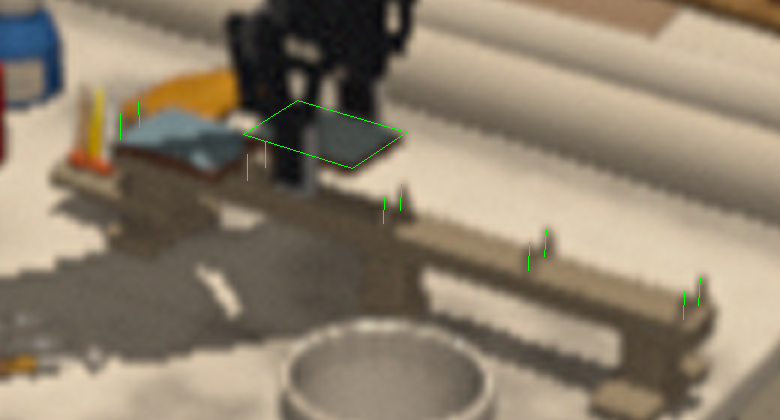

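The held grey tile matches its overlay and its bay. Lower and release.

{"api": "send_rows", "payload": {"targets": [[[0,-0.01,-0.15],0,0.3],[[0,0,-0.15],0,0.3],[[0,0,-0.12],0,0.3],[[0,0,-0.08],0,0.3],[[0,0,0],0,0.3],[[0,0,0],0,0.3],[[0,0,0],0,0.3],[[0,0,0],0,-0.4],[[0,0,0],0,-0.4],[[0,0,0],0,-0.4]]}}

```text
time_s: 15.6
tool_pos: [0.4505, -0.1999, 0.0341]
tool_rot: [-180.0, -0.0, 88.3]
wrist_force: [0.5, 1.1, 0.1]
grip_width: 0.699
grasp_force: 0.0
```

{"api": "send_rows", "payload": {"targets": [[[0,0,0.2],0,-0.4],[[0,0,0.6],0,-0.4],[[0,0,0.8],0,-0.4],[[0.03,1,0],0,-0.4],[[0.03,1,0],0,-0.4],[[0,1,0],0,-0.4],[[0,1,0],0,-0.4],[[0,1,0],0,-0.4],[[0,1,0],0,-0.4],[[0,1,0],0,-0.4]]}}

```text
time_s: 16.85
tool_pos: [0.4538, 0.1518, 0.1153]
tool_rot: [179.9, -0.0, 88.3]
wrist_force: [0.6, -0.4, -1.2]
grip_width: 0.7
grasp_force: 0.0
```

{"api": "send_rows", "payload": {"targets": [[[0,0.8,0],0,-0.4],[[0,0.52,0],0,-0.4],[[0,0,0],0,-0.4],[[0,0,-0.7],0,-0.4],[[0,0,-0.5],0,-0.4],[[0,0,0],0,-0.4],[[0,0,0],0,-0.4],[[0,0,0],0,-0.4],[[0,0,0],0,-0.4],[[0,0,0],0,-0.4]]}}

```text
time_s: 18.1
tool_pos: [0.4539, 0.2161, 0.0549]
tool_rot: [179.9, -0.0, 88.3]
wrist_force: [0.3, 1.1, -0.2]
grip_width: 0.698
grasp_force: 0.0
```

{"api": "send_rows", "payload": {"targets": [[[0,0,-0.2],0,-0.4],[[0,0,-0.15],0,-0.4],[[0,0,-0.05],0,-0.4],[[0,0,0],0,-0.4],[[0,0,0],0,0.3],[[0,0,0],0,0.3],[[0,0,0],0,0.3],[[0,0,0],0,0.3],[[0,0,0],0,0.3],[[0,0,0],0,0.3]]}}

```text
time_s: 19.35
tool_pos: [0.4538, 0.2161, 0.0346]
tool_rot: [180.0, -0.0, 88.3]
wrist_force: [-1.2, 0.4, 2.2]
grip_width: 0.536
grasp_force: 26.0
```

```bash
python3 -c "
from h import *
s=ctrl.state();print(s['tool_pos'],s['grip_width'],s['grasp_force'])
g,Q=grab('scene')
cv2.imwrite('pics/s7.png',np.vstack([ov(g,[tile(.4536,-.1214,.058),tile(.4505,-.1999,.058)]+pins(.4496,-.2382)[:6],235,365,185,235),ov(g,[tile(s['tool_pos'][0],s['tool_pos'][1],.058),tile(.455,.295,.058)],140,270,155,205)]))"
```

```text
[0.45382458 0.21614205 0.03457654] 0.5355466943129124 26.032017767429352
```

View pics/s7.png

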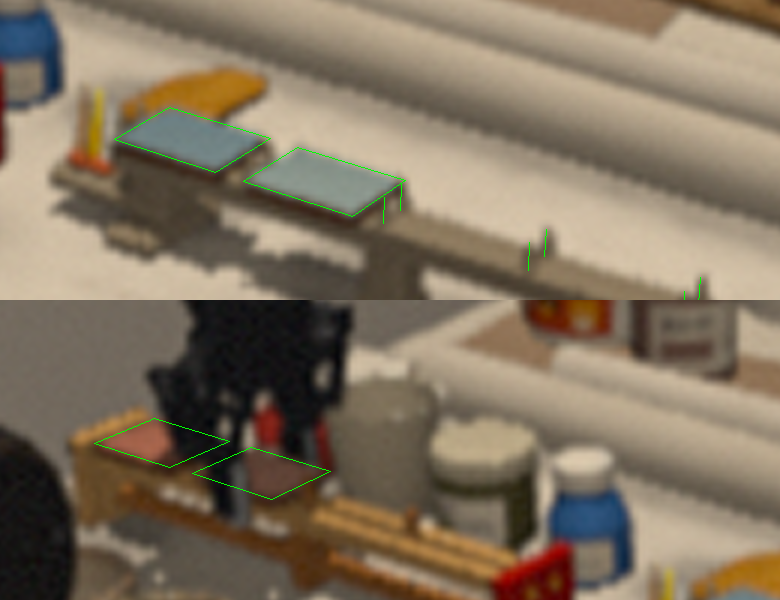

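Blue and grey sit well on the kiln rack, and the pink overlay matches. Carry pink.

{"api": "send_rows", "payload": {"targets": [[[0,0,0.3],0,0.3],[[0,0,0.6],0,0.3],[[0,0,0.6],0,0.3],[[-0.04,-0.6,0],0,0.3],[[-0.04,-1,0],0,0.3],[[-0.04,-1,0],0,0.3],[[0,-1,0],0,0.3],[[0,-1,0],0,0.3],[[0,-1,0],0,0.3],[[0,-1,0],0,0.3]]}}

```text
time_s: 20.65
tool_pos: [0.4474, -0.1156, 0.1102]
tool_rot: [179.9, 0.0, 88.3]
wrist_force: [0.6, 0.3, -0.1]
grip_width: 0.534
grasp_force: 25.9
```

{"api": "send_rows", "payload": {"targets": [[[0,-1,0],0,0.3],[[0,-1,0],0,0.3],[[0,-0.8,0],0,0.3],[[0,-0.48,0],0,0.3],[[0,0,0],0,0.3],[[0,0,-0.4],0,0.3],[[0,0,-0.4],0,0.3],[[0,0,-0.2],0,0.3],[[0,0,0],0,0.3],[[0,0,0],0,0.3]]}}

```text
time_s: 21.9
tool_pos: [0.4481, -0.2779, 0.0601]
tool_rot: [179.9, 0.0, 88.3]
wrist_force: [0.1, -0.2, -0.2]
grip_width: 0.534
grasp_force: 25.8
```

{"api": "send_rows", "payload": {"targets": [[[0,0,-0.15],0,0.3],[[0,0,-0.15],0,0.3],[[0,0,-0.12],0,0.3],[[0,0,-0.09],0,0.3],[[0,0,0],0,0.3],[[0,0,0],0,0.3],[[0,0,0],0,0.3],[[0,0,0],0,-0.4],[[0,0,0],0,-0.4],[[0,0,0],0,-0.4]]}}

```text
time_s: 23.15
tool_pos: [0.4475, -0.2779, 0.0336]
tool_rot: [-180.0, -0.0, 88.3]
wrist_force: [0.3, -0.1, 0.7]
grip_width: 0.696
grasp_force: 0.0
```

{"api": "send_rows", "payload": {"targets": [[[0,0,0.2],0,-0.4],[[0,0,0.6],0,-0.4],[[0,0,0.8],0,-0.4],[[0.07,1,0],0,-0.4],[[0.07,1,0],0,-0.4],[[0,1,0],0,-0.4],[[0,1,0],0,-0.4],[[0,1,0],0,-0.4],[[0,1,0],0,-0.4],[[0,1,0],0,-0.4]]}}

```text
time_s: 24.4
tool_pos: [0.4548, 0.0736, 0.1148]
tool_rot: [179.9, 0.0, 88.3]
wrist_force: [0.8, 0.3, -0.4]
grip_width: 0.698
grasp_force: 0.0
```

{"api": "send_rows", "payload": {"targets": [[[0,1,0],0,-0.4],[[0,1,0],0,-0.4],[[0,1,0],0,-0.4],[[0,1,0],0,-0.4],[[0,0.46,0],0,-0.4],[[0,0,0],0,-0.4],[[0,0,-0.7],0,-0.4],[[0,0,-0.3],0,-0.4],[[0,0,0],0,-0.4],[[0,0,0],0,-0.4]]}}

```text
time_s: 25.65
tool_pos: [0.4554, 0.2949, 0.0648]
tool_rot: [179.9, -0.0, 88.2]
wrist_force: [-0.4, 0.9, 0.5]
grip_width: 0.7
grasp_force: 0.0
```

```bash
python3 -c "
from h import *
p=ctrl.state()['tool_pos'];print(p)
g,Q=grab('scene')
cv2.imwrite('pics/s8.png',np.vstack([ov(g,[tile(.448,-.2778,.058)]+pins(.4496,-.2382)[:6],235,365,195,245),ov(g,[tile(p[0],p[1],.058)],140,270,155,205)]))"
```

```text
[0.45543218 0.29493573 0.06483991]
```

View pics/s8.png

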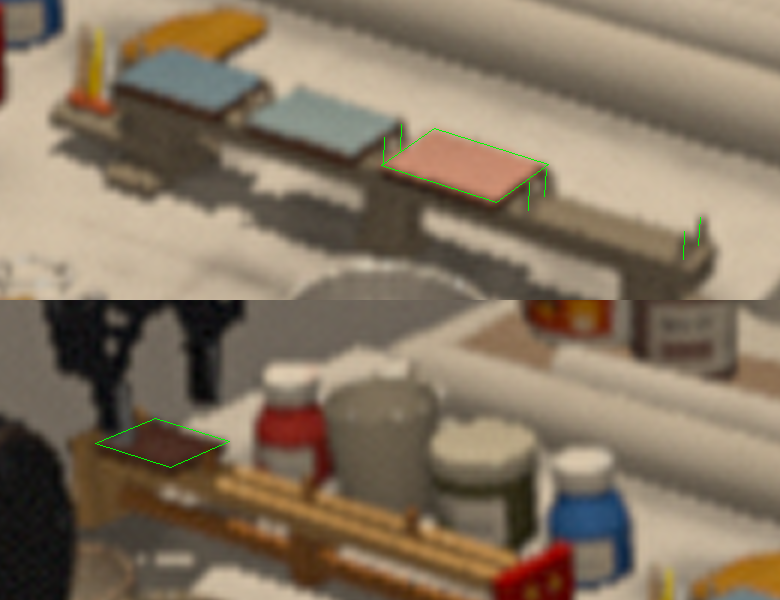

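Pink is seated in its overlay, and the tool is centred over the dark red tile. I'll grasp it.

{"api": "send_rows", "payload": {"targets": [[[0,0,-0.3],0,-0.4],[[0,0,-0.2],0,-0.4],[[0,0,-0.1],0,-0.4],[[0,0,0],0,-0.4],[[0,0,0],0,0.3],[[0,0,0],0,0.3],[[0,0,0],0,0.3],[[0,0,0],0,0.3],[[0,0,0],0,0.3],[[0,0,0],0,0.3]]}}

```text
time_s: 26.95
tool_pos: [0.4547, 0.2952, 0.034]
tool_rot: [180.0, -0.0, 88.3]
wrist_force: [0.1, -0.0, 0.2]
grip_width: 0.53
grasp_force: 25.9
```

{"api": "send_rows", "payload": {"targets": [[[0,0,0.3],0,0.3],[[0,0,0.6],0,0.3],[[0,0,0.6],0,0.3],[[-0.07,-0.6,0],0,0.3],[[-0.07,-1,0],0,0.3],[[-0.07,-1,0],0,0.3],[[0,-1,0],0,0.3],[[0,-1,0],0,0.3],[[0,-1,0],0,0.3],[[0,-1,0],0,0.3]]}}

```text
time_s: 28.2
tool_pos: [0.4442, -0.0366, 0.11]
tool_rot: [179.9, 0.0, 88.3]
wrist_force: [0.8, 0.3, -0.5]
grip_width: 0.532
grasp_force: 25.8
```

{"api": "send_rows", "payload": {"targets": [[[0,-1,0],0,0.3],[[0,-1,0],0,0.3],[[0,-1,0],0,0.3],[[0,-1,0],0,0.3],[[0,-1,0],0,0.3],[[0,-1,0],0,0.3],[[0,-0.4,0],0,0.3],[[0,0,0],0,0.3],[[0,0,-0.4],0,0.3],[[0,0,-0.2],0,0.3]]}}

```text
time_s: 29.45
tool_pos: [0.4433, -0.3523, 0.0764]
tool_rot: [-179.8, -0.2, 88.4]
wrist_force: [-0.2, 0.6, -0.8]
grip_width: 0.529
grasp_force: 25.8
```

{"api": "send_rows", "payload": {"targets": [[[0.02,-0.01,-0.3],0,0.3],[[0,0,0],0,0.3],[[0,0,0],0,0.3],[[0,0,0],0,0.3],[[0,0,0],0,0.3],[[0,0,0],0,0.3],[[0,0,0],0,0.3],[[0,0,0],0,0.3],[[0,0,0],0,0.3],[[0,0,0],0,0.3]]}}

```text
time_s: 30.7
tool_pos: [0.4451, -0.3554, 0.0638]
tool_rot: [180.0, -0.0, 88.3]
wrist_force: [0.0, -0.9, -1.1]
grip_width: 0.526
grasp_force: 25.8
```

Commanded pose is on the fourth bay. Lower, release, rise.

{"api": "send_rows", "payload": {"targets": [[[0,0,-0.2],0,0.3],[[0,0,-0.2],0,0.3],[[0,0,-0.12],0,0.3],[[0,0,-0.08],0,0.3],[[0,0,0],0,0.3],[[0,0,0],0,0.3],[[0,0,0],0,0.3],[[0,0,0],0,-0.4],[[0,0,0],0,-0.4],[[0,0,0],0,-0.4]]}}

```text
time_s: 31.95
tool_pos: [0.4451, -0.3554, 0.0337]
tool_rot: [180.0, -0.0, 88.3]
wrist_force: [0.5, 0.2, 0.3]
grip_width: 0.697
grasp_force: 0.0
```

{"api": "send_rows", "payload": {"targets": [[[0,0,0.2],0,-0.4],[[0,0,0.6],0,-0.4],[[0,0,0.8],0,-0.4],[[0,0,1],0,-0.4],[[-0.5,-0.5,0.5],0,-0.4],[[-0.5,-1,0],0,-0.4],[[-0.5,-1,0],0,-0.4],[[-0.5,-1,0],0,-0.4],[[0,0,0],0,-0.4],[[0,0,0],0,-0.4]]}}

```text
time_s: 33.2
tool_pos: [0.3451, -0.5301, 0.189]
tool_rot: [180.0, -0.0, 88.2]
wrist_force: [-0.7, 0.5, 0.6]
grip_width: 0.696
grasp_force: 0.0
```

```bash
python3 -c "
from h import *
f,P=grab('top');g,Q=grab('scene')
T=[tile(.4536,-.1214,.058),tile(.4505,-.1999,.058),tile(.448,-.2778,.058),tile(.445,-.356,.058)]
cv2.imwrite('pics/s9.png',np.vstack([ov(g,T,235,365,185,245),ov(f,[],250,380,190,230)]))
for t in T:
  c=np.mean(t,0)
  for Z in(P,Q):
    s=Z[(abs(Z[...,0]-c[0])<.018)&(abs(Z[...,1]-c[1])<.025)&(Z[...,2]>.035)]; A=np.linalg.lstsq(np.c_[s[:,:2]-c[:2],np.ones(len(s))],s[:,2],rcond=None)[0]; print(A.round(4),len(s))
print(ctrl.state()['time_s'])"
```

```text
[-0.0102 -0.0209  0.0571] 178
[ 0.3733 -0.007   0.0535] 126
[-0.0152 -0.0081  0.0568] 175
[0.3795 0.0019 0.0533] 145
[-0.     -0.0024  0.0569] 185
[ 0.3882 -0.0098  0.0539] 157
[ 0.0095 -0.0136  0.0569] 182
[ 0.3807 -0.0246  0.054 ] 176
33.3
```

View pics/s9.png

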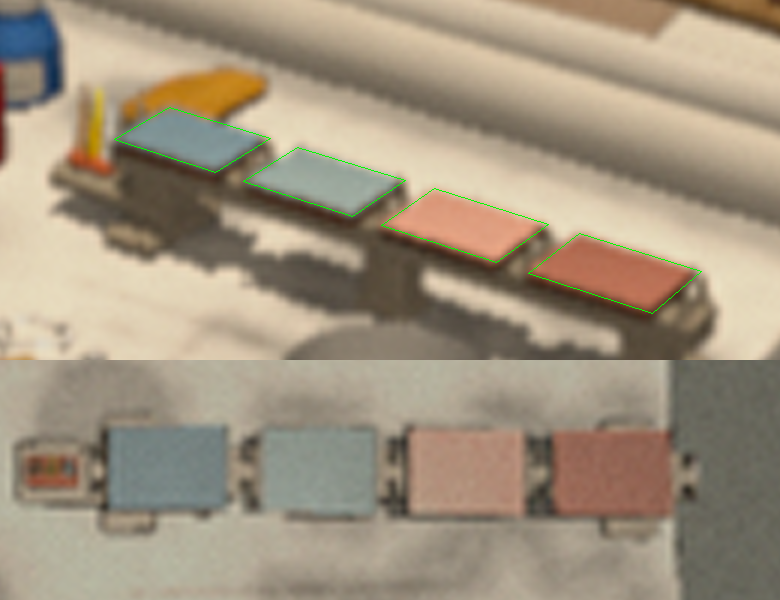

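All four tiles lie flat between the pins and match their overlays. Top-view tilt is under 0.03 rad and tops are about 57 mm up. The order from the cones is blue, grey, pink, dark red.

```bash
python3 -c "
from plant import ticket
print(ticket.close_job())"
```

```text
the job is handed in; nothing more can be done
None
```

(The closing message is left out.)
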